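Stack the spice tins and set out the salt

TASK

Tidy the seasoning corner: on the round dark wooden stand build a tower of the three spice tins, first the green one, then the yellow one on it and last the red one on top, each upright with its foot fully down in the recess below it. Stand the glass salt shaker upright in the middle of the square stone coaster. Set every piece down by hand rather than dropping it, let go of everything, and leave the orange pepper grinder, the blue mug and the spoon rest with its forks where they are.

Things in the scene. Friction and masses are not known exactly. Their poses are not given: they have to be found in the camera images.
- green_tin_mid (a point): Green round spice tin, closed, upright, 59 mm across, 48 mm high, 130 g. Foot below 5 mm high, 40 mm across (44 at its root); recess in the top 52 mm across, 6 mm deep. The three tins differ in colour only. A tin's foot drops into another's recess until its body rests on the rim: each adds 43 mm to a stack. Point: its centre, 24 mm above its underside; z up.
- yellow_tin_mid (a point): Yellow round spice tin, closed, upright, 59 mm across, 48 mm high, 130 g. Foot below 5 mm high, 40 mm across (44 at its root); recess in the top 52 mm across, 6 mm deep. The three tins differ in colour only. A tin's foot drops into another's recess until its body rests on the rim: each adds 43 mm to a stack. Point: its centre, 24 mm above its underside; z up.
- red_tin_mid (a point): Red round spice tin, closed, upright, 59 mm across, 48 mm high, 130 g. Foot below 5 mm high, 40 mm across (44 at its root); recess in the top 52 mm across, 6 mm deep. The three tins differ in colour only. A tin's foot drops into another's recess until its body rests on the rim: each adds 43 mm to a stack. Point: its centre, 24 mm above its underside; z up.
- salt_mid (a point): Glass salt shaker, upright, 66 mm high, about 140 g: round glass body 42 mm across and 44 mm high with white salt inside, steel cap above it 43 mm across tapering to 34 mm. The point is its centre, 33 mm above its underside; z is up.
- stand: Round dark wooden stand, fixed to the cart top, 96 mm across, 16 mm high, with a recess 52 mm across and 6 mm deep in the middle of its top: a tin's foot drops in until its body rests on the stand's top, its underside then 11 mm above the cart top. Origin: centre of its underside; z up.
- coaster: Square pale marble coaster fixed to the cart top, 90 x 90 mm and 6 mm thick. Origin at the centre of its underside; z is up, x and y along its edges.
- grinder_mid (a point): Orange plastic pepper grinder with a turning knob, standing, 52 mm across and 135 mm high, loose; to be left alone. The point is its centre, half-way up.
- mug_mid (a point): Blue ceramic mug standing upside down, 80 mm across and 94 mm high, handle reaching 71 mm from its axis to its +y, loose; to be left alone. The point is on its axis, 47 mm above its underside.
- spoon_rest: White round ceramic spoon rest, 110 mm across and 16 mm high, with two steel forks lying across it along its y from -80 to +115 mm, top at 20 mm; loose as one piece; to be left alone. Origin at the centre of its underside.

How it is judged:
By the outcome, as a careful person would: the job done as asked, in the order asked, and still so for the second after the job is handed in, with the robot touching nothing.
It also fails if it takes over 99 s, if anything falls off the work surface, if the arm or the gripper's body presses on something with over 40 N, if the wrist force passes 120 N, or if a joint passes its speed limit or range.

ROBOT

A 6-joint arm with a two-finger parallel gripper is mounted at the origin on the work surface. World frame = base frame: x ahead of the robot, y to its left, z up, the work surface at z = 0. Lengths are in m, angles in rad, forces in N, time in s.
With the tool pointing down it reaches from about 0.35 to 0.975 m from the base axis. Payload 4.9 kg.
Tool frame: the origin (TCP) lies between the finger pads; the fingertips stand 14 mm ahead of it and the grasp point (between the pads) lies 5 mm behind it (manip.tcp_to_tips is the distance from the TCP to the fingertips, in m); z points along the fingers, y is the line along which they close (so a half turn about z gives the same grasp; the last joint's range is limited). The gripper opens to 85 mm and grips with 20 to 120 N. Pads are 22 mm wide; open, the fingers measure 114 mm over their backs; the gripper's body (76 mm by 85 mm) begins 54 mm behind the grasp point. The pads swing forward as they close: fully open they stand 13 mm farther back than shut.
Start: joints at [-1.454, 0.053, 1.613, -0, 1.476, -0.119], TCP at [0.146, -0.608, 0.245] pointing down, gripper open.
Joint ranges: [-3.01, 3.01], [-1.01, 2.22], [0.06, 2.58], [-1.02, 4.17], [0.09, 2.62], [-3.14, 3.14]. Speed limits (rad/s): [2.57, 2.57, 3.14, 3.14, 3.14, 3.14].

INTERFACE

Orientations are given as a unit quaternion [w, x, y, z].
In Python, from plant import manip gives the robot as it stands.
- The arm moves only by the tool servo_tool, never from a script. Its argument "moves" is a list that holds one entry, the list of rows, each a list of 7 numbers: the shift along the tool's x, y, z in mm, then the turn, a rotation vector about the tool's x, y, z in degrees, then the finger opening in mm, from 0 to 85.4. In form: [[[x, y, z, ax, ay, az, fingers], ...]]. A call has 1 to 12 rows; each row shifts and turns the commanded pose from where the row before left it, along the tool's axes as they then stand; what a row does not reach is not made up. A row lasts 1/8 s, in which the tool goes at most 62.5 mm and 10.7 degrees, less where a joint would pass 70% of its speed; a pose out of reach is approached as far as the arm can. A call with a gripper value outside its range is refused whole. The fingers move at their own pace and stop on an object; the grip force is fixed at half the most. Time passes only in rows, so rows that do not move let the fingers close. It gives the time, the measured TCP pose, the force, the opening and the grip force at its end, in the units of the state.
- manip.state(): the state, without advancing time (a new reading comes with each control period).
- manip.grab_frame(name): name is "scene" or "top" or "wrist"; returns a dict with "image" (400x640x3 uint8, blue, green, red), "mtx" (3x3 intrinsics, pixels), "eye" and "rotation" of the camera in the world. Camera axes: x right, y down, z forward; pixel columns grow to the right and rows downward; lengths in m; the calibration is good to about 2 mm. The wrist camera is an equidistant fisheye: a pixel r from the principal point sees the ray r / f radians off the axis. A picture is of the moment at which its call begins. There is no depth.
- manip.job_done(): hands the job in; it is judged then, once.
The state is a dict: "time": time; "joint_pos": joint angles; "joint_vel": joint speeds; "joint_efforts": joint torques, N m; "tool_pos": TCP position; "tool_rot": TCP orientation; "contact_force": force on the tool from outside, world axes, zero at the start; "ft_torque": the same for the moment, N m; "gripper_width": opening from 0.0 (shut) to 1.0 (fully open); "grasp_force": force on a finger pad.
Only numpy, scipy, OpenCV 4.12 (cv2) and the standard library are available. Lean on these libraries where they do the work, as an engineer would, in place of code of your own. Each camera call takes 0.05 s, during which the arm holds its last target. There are 200 camera calls.

## Working session

There is one attempt and no reset: what is moved stays moved. The work goes in short steps, Python scripts to look and compute and a tool call to move; the robot and the scene stay as the last step left them, time stands still between calls to the robot, and variables do not carry over. Pictures are saved under pics/ and viewed, at most 14 in all, crops included, and the job is handed in when it is done.

Besides the shell and the picture viewer there is one more tool, called as name(argument=value, ...), one argument or row to a line, values as JSON. servo_tool: Moves the arm, as the interface text tells. Its arguments: {"type":"object","properties":{"moves":{"type":"array"}},"required":["moves"]}

```bash
mkdir -p pics; ls; python3 - <<'E'
from plant import manip
import cv2,numpy as np,pickle
d={}
for n in("scene","top"):
    f=manip.grab_frame(n);d[n]=f
    cv2.imwrite(f"pics/{n}0.png",f["image"]);print(n,f["eye"],np.round(f["rotation"],3).tolist(),f["mtx"].tolist())
pickle.dump(d,open("f0.pkl","wb"));print(manip.state())
E
```

```text
pics
scene [0.99310268 0.47547169 0.94382288] [-0.097, 0.305, 0.904, -0.283] [[438.26755353473084, 0.0, 329.0627117322527], [0.0, 438.26755353473084, 207.48542477987206], [0.0, 0.0, 1.0]]
top [0.5520239  0.0119224  1.30598301] [-0.016, 0.714, -0.7, 0.026] [[427.596640684188, 0.0, 316.5308802727878], [0.0, 427.596640684188, 200.7091502094706], [0.0, 0.0, 1.0]]
{'time': 0.1, 'joint_pos': array([-1.45400611e+00,  5.33115006e-02,  1.61416152e+00, -1.65151628e-05,
        1.47598662e+00, -1.19016334e-01]), 'joint_vel': array([-0.00081813, -0.00020143, -0.00382506,  0.00103332,  0.00144779,
       -0.0002451 ]), 'joint_efforts': array([ 9.31578252e-04, -3.94905674e+01, -3.71365142e+01, -8.39213499e-05,
        3.92286340e-03,  9.77058988e-06]), 'tool_pos': array([ 0.1459403 , -0.60717056,  0.24417023]), 'tool_rot': array([-9.33505066e-04,  9.93056931e-01,  1.17631033e-01, -7.18072220e-06]), 'contact_force': array([ 0.6242706 ,  0.66914357, -1.51779277]), 'ft_torque': array([ 0.0075772 , -0.00254653, -0.01911988]), 'grasp_force': 0.0, 'gripper_width': 0.9963826569412236}
```

View pics/scene0.png

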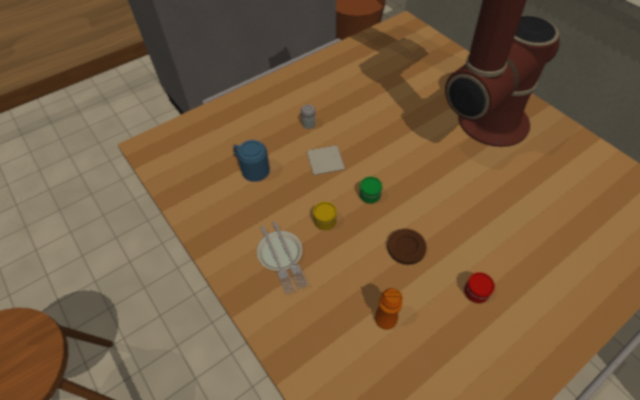

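View pics/top0.png

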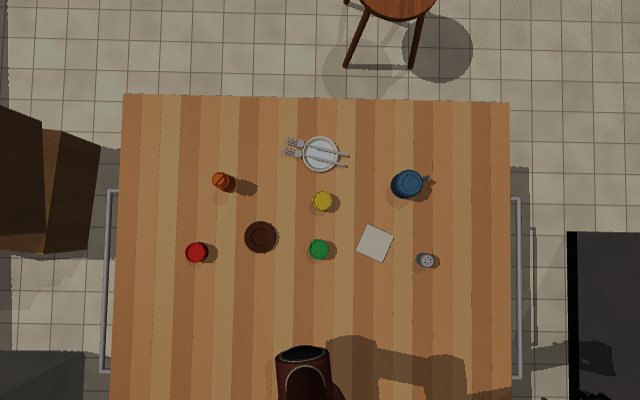

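The scene view shows the green tin (371,190), yellow (325,215), red (480,287), stand (407,246), coaster (326,160), salt (308,116), grinder (390,308), mug (253,160) and rest (280,250). In the top view they are at green (319,249), yellow (322,201), red (197,252), stand (261,237), coaster (375,243), salt (427,261), grinder (223,181), mug (407,184) and rest (320,154).

```bash
cat > h.py <<'E'
import cv2,numpy as np
from scipy.spatial.transform import Rotation as R
def rot(f):
    r=np.asarray(f["rotation"]); return R.from_quat(r,scalar_first=True).as_matrix() if r.size==4 else r
def plane(f,uv,z,fish=False):
    K=f["mtx"]; x=(uv[0]-K[0,2])/K[0,0]; y=(uv[1]-K[1,2])/K[1,1]
    if fish:
        r=np.hypot(x,y)+1e-9; d=np.array([x/r*np.sin(r),y/r*np.sin(r),np.cos(r)])
    else: d=np.array([x,y,1.])
    d=rot(f)@d; e=np.asarray(f["eye"]); return e+d*(z-e[2])/d[2]
HSV=dict(green=((60,120,40),(85,255,255)),yellow=((24,170,60),(34,255,255)),red=((173,180,60),(180,255,255)),
 stand=((0,60,10),(20,255,75)),grey=((0,0,70),(180,50,255)),blue=((95,80,30),(115,255,255)),orange=((4,210,60),(12,255,255)))
def mask(im,k):
    h=cv2.cvtColor(im,cv2.COLOR_BGR2HSV); m=cv2.inRange(h,*map(np.array,HSV[k]))
    if k=="red": m|=cv2.inRange(h,np.array((0,215,60)),np.array((3,255,255)))
    return m
def blob(f,k,near,rad=35):
    m=mask(f["image"],k); w=np.zeros_like(m); cv2.circle(w,tuple(int(v) for v in near),rad,255,-1); m&=w
    c=max(cv2.findContours(m,cv2.RETR_EXTERNAL,cv2.CHAIN_APPROX_NONE)[0],key=cv2.contourArea)
    return cv2.convexHull(c)
def cen(c):
    M=cv2.moments(c); return np.array([M["m10"]/M["m00"],M["m01"]/M["m00"]])
E
python3 - <<'E'
from h import *
import pickle
d=pickle.load(open("f0.pkl","rb"))
P=dict(green=((371,190),(319,249),"green",.024),yellow=((325,215),(322,201),"yellow",.024),red=((480,287),(197,252),"red",.024),
stand=((407,246),(261,237),"stand",.010),coaster=((326,160),(375,243),"grey",.006),salt=((308,116),(427,261),"grey",.033),
rest=((280,250),(320,154),"grey",.012),mug=((253,160),(407,184),"blue",.047),grinder=((390,308),(223,181),"orange",.067))
for n,(a,b,k,z) in P.items():
    o=[]
    for v,p in(("scene",a),("top",b)):
        c=blob(d[v],k,p,22 if n in("salt",) else 30);q=cen(c);o+= [np.round(plane(d[v],q,z)[:2],4).tolist(),np.round(q,1).tolist(),cv2.boundingRect(c)[2:]]
        if n=="coaster":
            bx=cv2.boxPoints(cv2.minAreaRect(c));w=np.array([plane(d[v],q,z)[:2] for q in bx]);e=w-np.roll(w,1,0);o+=["ang",np.round(np.degrees(np.arctan2(e[:,1],e[:,0]))).tolist(),np.round(np.linalg.norm(e,axis=1),3).tolist()]
    print(n,*o)
E
```

```text
green [0.4803, -0.013] [370.2, 189.3] (20, 24) [0.485, -0.0127] [318.2, 248.9] (20, 19)
yellow [0.6154, -0.0043] [331.6, 217.3] (6, 4) [0.6307, -0.0193] [321.4, 200.3] (20, 19)
red [0.4573, 0.3476] [480.5, 284.9] (25, 23) [0.4687, 0.353] [195.0, 252.1] (19, 19)
stand [0.5169, 0.1663] [405.9, 246.5] (38, 34) [0.5173, 0.1629] [260.1, 236.8] (33, 33)
coaster [0.5032, -0.1796] [325.3, 159.6] (32, 26) ang [-118.0, 156.0, 60.0, -24.0] [0.081, 0.084, 0.082, 0.081] [0.5057, -0.1831] [374.4, 242.8] (38, 38) ang [67.0, -24.0, -113.0, 156.0] [0.089, 0.088, 0.089, 0.088]
salt [0.4564, -0.3278] [307.7, 116.1] (12, 22) [0.4576, -0.3341] [426.3, 260.4] (14, 14)
rest [0.7709, -0.0093] [279.3, 251.0] (43, 56) [0.7754, -0.0079] [318.4, 153.1] (56, 36)
mug [0.6814, -0.27] [252.3, 159.5] (33, 39) [0.6845, -0.2745] [407.9, 183.4] (38, 28)
grinder [0.6962, 0.2844] [385.5, 317.8] (21, 20) [0.6757, 0.2681] [223.0, 181.9] (24, 19)
```

servo_tool(
  moves=[
    [[0, 0, 0, 0, 0, 6.75, 85], [0, 0, 0, 0, 0, 6.75, 85], [39, -34, 0, 0, 0, 0, 85], [39, -34, 0, 0, 0, 0, 85], [39, -34, 0, 0, 0, 0, 85], [39, -34, 0, 0, 0, 0, 85], [39, -34, 0, 0, 0, 0, 85], [39, -34, 0, 0, 0, 0, 85], [39, -34, 0, 0, 0, 0, 85], [38, -36, 0, 0, 0, 0, 85], [0, 0, 0, 0, 0, 0, 85], [0, 0, 0, 0, 0, 0, 85]],
  ],
)

```text
time: 1.6
tool_pos: [0.4566, -0.3336, 0.2448]
tool_rot: [-0.0, 1.0, 0.0, -0.001]
contact_force: [0.1, -0.3, -0.1]
gripper_width: 0.991
grasp_force: 0.0
```

```bash
python3 - <<'E'
from plant import manip
import cv2,numpy as np,pickle
f=manip.grab_frame("wrist");cv2.imwrite("pics/w0.png",f["image"]);pickle.dump(f,open("w0.pkl","wb"))
print(f["eye"],f["rotation"],f["mtx"]);s=manip.state();print(s["tool_pos"],s["tool_rot"])
E
```

```text
[ 0.53580208 -0.33407747  0.37311103] [-0.11086963 -0.69817142  0.69848744  0.11126498] [[309.70691629   0.         316.20515542]
 [  0.         309.70691629 199.00844132]
 [  0.           0.           1.        ]]
[ 0.45628606 -0.33413615  0.24495256] [-5.41338902e-05  9.99999880e-01 -2.91684230e-04 -3.90575167e-04]
```

View pics/w0.png

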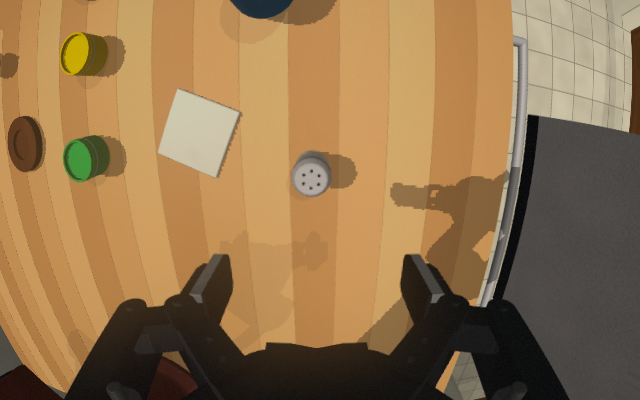

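Wrist view: salt shaker's cap is at (312,178), the coaster at (200,133), green at (86,159), yellow at (82,54) and stand at (25,143). I'll measure the salt and coaster from it.

```bash
python3 - <<'E'
from h import *
import pickle
f=pickle.load(open("w0.pkl","rb"))
c=blob(f,"grey",(312,176),24);q=cen(c);print("salt",q,cv2.boundingRect(c),plane(f,q,.045,True),"click top",plane(f,(312,177),.066,True))
c=blob(f,"grey",(200,133),52);a=cv2.approxPolyDP(c,8,True)[:,0].astype(float);w=np.array([plane(f,p,.006,True)[:2] for p in a]);e=w-np.roll(w,1,0)
print("coaster",a.tolist(),w.mean(0),np.linalg.norm(e,axis=1),np.degrees(np.arctan2(e[:,1],e[:,0])))
for k,p in(("green",(86,159)),("yellow",(82,54))):
    c=blob(f,k,p,40);q=cen(c);print(k,q,plane(f,q,.024,True))
E
```

```text
salt [311.05262451 174.75835683] (292, 153, 39, 44) [ 0.45650243 -0.32826665  0.045     ] click top [ 0.45921962 -0.32959464  0.066     ]
coaster [[178.0, 89.0], [238.0, 112.0], [215.0, 176.0], [158.0, 152.0]] [ 0.503116   -0.18390452] [0.08652385 0.08522431 0.08598976 0.08614334] [ -24.28531157 -113.70507937  156.32236644   66.64721327]Traceback (most recent call last):
  File "<stdin>", line 8, in <module>
  File "h.py", line 19, in blob
    c=max(cv2.findContours(m,cv2.RETR_EXTERNAL,cv2.CHAIN_APPROX_NONE)[0],key=cv2.contourArea)
ValueError: max() iterable argument is empty
```

servo_tool(
  moves=[
    [[1, -3.5, 30, 0, 0, 0, 85], [0, 0, 50, 0, 0, 0, 85], [0, 0, 50, 0, 0, 0, 85], [0, 0, 42, 0, 0, 0, 85], [0, 0, 30, 0, 0, 0, 85], [0, 0, 20, 0, 0, 0, 85], [0, 0, 0, 0, 0, 0, 60], [0, 0, 0, 0, 0, 0, 50], [0, 0, 0, 0, 0, 0, 35], [0, 0, 0, 0, 0, 0, 30], [0, 0, 0, 0, 0, 0, 30], [0, 0, 0, 0, 0, 0, 30]],
  ],
)

```text
time: 3.15
tool_pos: [0.4591, -0.3313, 0.0254]
tool_rot: [0.001, 1.0, 0.0, 0.001]
contact_force: [-1.3, -0.2, 6.3]
gripper_width: 0.484
grasp_force: 61.0
```

servo_tool(
  moves=[
    [[0, 0, -20, 0, 0, 0, 30], [0, 0, -40, 0, 0, 0, 30], [0, 0, -20, 0, 0, 0, 30], [9, -28, 0, 0, 0, 0, 30], [10, -32, 0, 0, 0, 0, 30], [10, -32, 0, 0, 0, 0, 30], [10, -32, 0, 0, 0, 0, 30], [7, -24, 0, 0, 0, 0, 30], [0, 0, 0, 0, 0, 0, 30], [0, 0, 0, 0, 0, 0, 30]],
  ],
)

```text
time: 4.4
tool_pos: [0.5038, -0.1824, 0.1034]
tool_rot: [0.0, 1.0, 0.0, -0.0]
contact_force: [-0.1, -0.1, -0.9]
gripper_width: 0.481
grasp_force: 61.1
```

```bash
python3 - <<'E'
from plant import manip
import cv2,numpy as np
f=manip.grab_frame("wrist");t=manip.grab_frame("scene")
cv2.imwrite("pics/w1.png",np.vstack([f["image"][60:],cv2.resize(t["image"][60:260,200:520],(640,400))[:240]]))
s=manip.state();print(s["tool_pos"],s["contact_force"])
E
```

```text
[ 0.50372116 -0.18285796  0.10337429] [ 0.23020169 -0.83706363 -2.02614919]
```

View pics/w1.png

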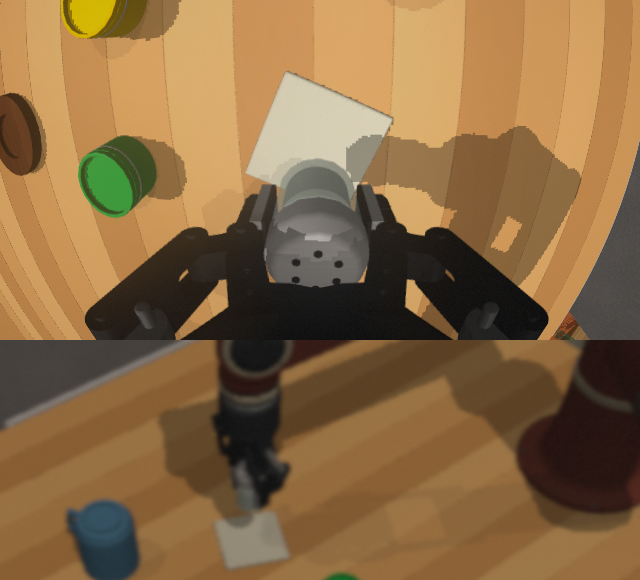

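It shows the salt held upright in the fingers, above the coaster, whose near part lies behind it.

servo_tool(
  moves=[
    [[0, 0, 30, 0, 0, 0, 30], [0, 0, 25, 0, 0, 0, 30], [0, 0, 10, 0, 0, 0, 30], [0, 0, 3, 0, 0, 0, 30], [0, 0, 0, 0, 0, 0, 30], [0, 0, 2, 0, 0, 0, 30], [0, 0, 0, 0, 0, 0, 30], [0, 0, 1, 0, 0, 0, 30], [0, 0, 0, 0, 0, 0, 30]],
  ],
)

```text
time: 5.62
tool_pos: [0.5039, -0.1821, 0.0323]
tool_rot: [-0.0, 1.0, 0.0, -0.0]
contact_force: [-0.6, -0.6, -2.1]
gripper_width: 0.483
grasp_force: 61.1
```

servo_tool(
  moves=[
    [[0, 0, 1, 0, 0, 0, 30], [0, 0, 0, 0, 0, 0, 30], [0, 0, 0.5, 0, 0, 0, 30], [0, 0, 0, 0, 0, 0, 30]],
  ],
)

```text
time: 6.12
tool_pos: [0.5041, -0.1822, 0.0314]
tool_rot: [-0.0, 1.0, 0.0, -0.0]
contact_force: [-3.1, 2.4, 6.5]
gripper_width: 0.489
grasp_force: 61.5
```

servo_tool(
  moves=[
    [[0, 0, 0, 0, 0, 0, 45], [0, 0, 0, 0, 0, 0, 60], [0, 0, 0, 0, 0, 0, 75], [0, 0, 0, 0, 0, 0, 85], [0, 0, -20, 0, 0, 0, 85], [0, 0, -40, 0, 0, 0, 85], [0, 0, -50, 0, 0, 0, 85], [-10, -50, -50, 0, 0, 0, 85], [-10, -50, -50, 0, 0, 0, 85], [-10, -50, 0, 0, 0, 0, 85], [-10, -50, 0, 0, 0, 0, 85], [0, 0, 0, 0, 0, 0, 85]],
  ],
)

```text
time: 7.62
tool_pos: [0.4658, 0.0078, 0.2284]
tool_rot: [-0.0, 1.0, 0.002, 0.0]
contact_force: [0.4, -0.1, -0.9]
gripper_width: 0.995
grasp_force: 0.0
```

```bash
python3 - <<'E'
from plant import manip
import cv2,numpy as np,pickle
f=manip.grab_frame("wrist");cv2.imwrite("pics/w2.png",f["image"]);pickle.dump(f,open("w2.pkl","wb"))
s=manip.state();print(s["tool_pos"],s["time"])
E
```

```text
[0.46614634 0.00639476 0.22835024] 7.675
```

View pics/w2.png

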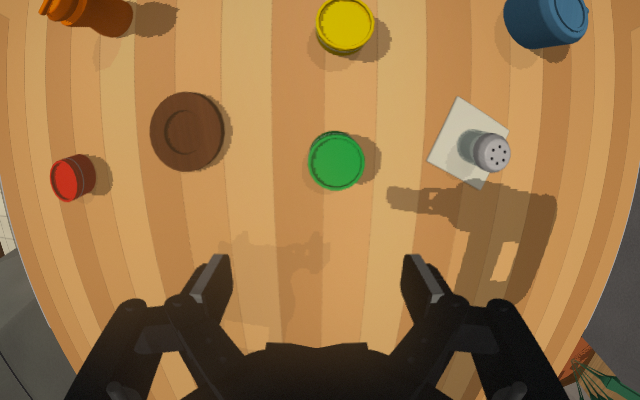

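The salt stands on the coaster at (480,148). The green tin is at (337,160), yellow at (345,25), stand at (187,132) and red at (72,178).

```bash
python3 - <<'E'
from h import *
import pickle
f=pickle.load(open("w2.pkl","rb"))
h=cv2.cvtColor(f["image"],cv2.COLOR_BGR2HSV)
for n,p in(("green",(337,160)),("yellow",(345,25)),("red",(65,178)),("stand",(160,132)),("wood",(270,150)),("wood2",(300,150))): print(n,h[p[1],p[0]])
HSV.update(green=((55,120,30),(85,255,255)),yellow=((24,180,50),(34,255,255)),red=((172,170,50),(180,255,255)),stand=((0,60,10),(20,255,110)))
for k,p,z in(("green",(337,160),.024),("yellow",(345,28),.024),("red",(72,178),.024),("stand",(187,132),.010),("grey",(470,143),.006)):
    c=blob(f,k,p,48);q=cen(c);print(k,q,cv2.boundingRect(c),plane(f,q,z,True))
    L=[plane(f,c[:,0][i].astype(float),z,True) for i in (c[:,0,0].argmin(),c[:,0,0].argmax())];print("  width",np.linalg.norm(L[0]-L[1]))
    if k=="grey":
        a=cv2.approxPolyDP(c,8,True)[:,0].astype(float);print(a.tolist(),np.mean([plane(f,p,.006,True)[:2] for p in a],0))
print("salt top",plane(f,(494,153),.066,True))
E
```

```text
green [ 64 178 153]
yellow [ 26 255 206]
red [  4 222 194]
stand [ 13 167 101]
wood [ 17 128 210]
wood2 [ 15 147 196]
green [335.66652997 161.27865491] (309, 134, 55, 56) [ 0.48022889 -0.01358419  0.024     ]
  width 0.059667593224796124
yellow [344.35136083  23.78935185] (316, 0, 58, 51) [ 0.63109897 -0.02138705  0.024     ]
  width 0.061934497929728584Traceback (most recent call last):
  File "<stdin>", line 8, in <module>
  File "h.py", line 22, in cen
    M=cv2.moments(c); return np.array([M["m10"]/M["m00"],M["m01"]/M["m00"]])
                                       ~~~~~~~~^~~~~~~~~
ZeroDivisionError: float division by zero
```

```bash
sed -i 's/red=((173,180,60)/red=((172,170,50)/; s/(0,215,60)),np.array((3,/(0,190,50)),np.array((7,/; s/stand=((0,60,10),(20,255,75))/stand=((0,60,10),(20,255,125))/; s/green=((60,120,40)/green=((55,120,30)/' h.py; python3 - <<'E'
from h import *
import pickle
f=pickle.load(open("w2.pkl","rb"))
for k,p,z,r in(("red",(72,178),.024,40),("stand",(187,132),.010,42),("grey",(470,143),.006,52)):
    c=blob(f,k,p,r);q=cen(c);print(k,q,cv2.boundingRect(c),plane(f,q,z,True))
    if k=="grey":
        a=cv2.approxPolyDP(c,8,True)[:,0].astype(float);print(a.tolist(),np.mean([plane(f,p,.006,True)[:2] for p in a],0))
print("salt top",plane(f,(494,153),.066,True),"stand recess",plane(f,(185,132),.016,True))
E
```

```text
red [ 63.50343643 180.57579229] (50, 159, 28, 43) [0.46316413 0.37133149 0.024     ]
stand [187.1597878  131.23384615] (150, 92, 75, 80) [0.51584596 0.16042662 0.01      ]
grey [470.69471007 144.93495935] (427, 97, 83, 92) [ 0.50208621 -0.18345616  0.006     ]
[[457.0, 97.0], [508.0, 130.0], [508.0, 161.0], [480.0, 188.0], [427.0, 160.0]] [ 0.499393   -0.19492191]
salt top [ 0.5026067  -0.18129777  0.066     ] stand recess [0.51560074 0.16066828 0.016     ]
```

servo_tool(
  moves=[
    [[8, 10, 20, 0, 0, 0, 85], [7, 9.5, 40, 0, 0, 0, 85], [0, 0, 50, 0, 0, 0, 85], [0, 0, 45, 0, 0, 0, 85], [0, 0, 30, 0, 0, 0, 85], [0, 0, 15, 0, 0, 0, 85], [0, 0, 0, 0, 0, 0, 70], [0, 0, 0, 0, 0, 0, 60], [0, 0, 0, 0, 0, 0, 50], [0, 0, 0, 0, 0, 0, 50], [0, 0, 0, 0, 0, 0, 50]],
  ],
)

```text
time: 9.05
tool_pos: [0.4832, -0.0145, 0.0304]
tool_rot: [0.001, 1.0, 0.0, 0.002]
contact_force: [-0.5, 0.5, 6.5]
gripper_width: 0.67
grasp_force: 64.5
```

servo_tool(
  moves=[
    [[0, 0, -20, 0, 0, 0, 50], [0, 0, -40, 0, 0, 0, 50], [0, 0, -20, 0, 0, 0, 50], [5, -26, 0, 0, 0, 0, 50], [6, -30, 0, 0, 0, 0, 50], [6, -30, 0, 0, 0, 0, 50], [6, -30, 0, 0, 0, 0, 50], [6, -30, 0, 0, 0, 0, 50], [5, -28, 0, 0, 0, 0, 50], [0, 0, 0, 0, 0, 0, 50], [0, 0, 0, 0, 0, 0, 50]],
  ],
)

```text
time: 10.42
tool_pos: [0.5149, 0.1595, 0.108]
tool_rot: [0.0, 1.0, 0.0, -0.0]
contact_force: [0.0, 0.4, -1.5]
gripper_width: 0.673
grasp_force: 64.6
```

```bash
python3 - <<'E'
from plant import manip
from h import *
import pickle
f=manip.grab_frame("wrist");cv2.imwrite("pics/w3.png",f["image"]);pickle.dump(f,open("w3.pkl","wb"))
s=manip.state();print(s["tool_pos"],s["contact_force"])
c=blob(f,"stand",(316,140),90);q=cen(c);print(q,cv2.boundingRect(c),plane(f,q,.01,True))
print("tin centre px->",[plane(f,p,.07,True) for p in((316,250),)])
E
```

```text
[0.51498117 0.15929252 0.10803521] [ 0.05038848 -0.39766893 -0.76467997]
[311.25327933 184.26533918] (249, 143, 124, 76) [0.53205098 0.16296152 0.01      ]
tin centre px-> [array([0.50755341, 0.15936437, 0.07      ])]
```

View pics/w3.png

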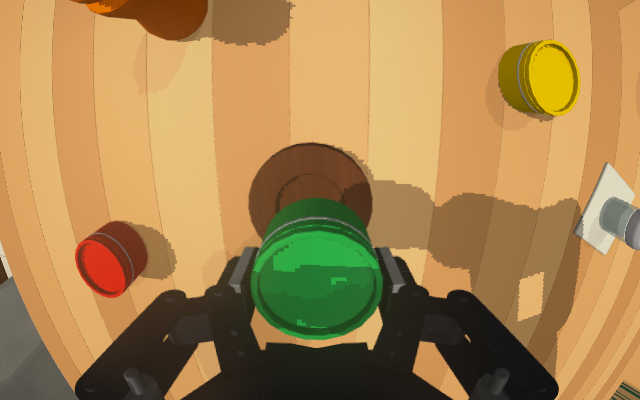

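The green tin is held level at (317,275), over the stand (ring 249–373, far edge at row 143).

```bash
python3 - <<'E'
from h import *
import pickle
f=pickle.load(open("w3.pkl","rb"))
print("stand far edge centre x",plane(f,(311,143),.016,True)[0]-.048, "y",[plane(f,(u,200),.013,True)[1] for u in(249,373)])
print("recess far edge",plane(f,(311,174.5),.016,True)[0]-.026)
zt=.127
print("tin near edge", plane(f,(317,339),zt,True)[0]+.0295,"far",plane(f,(317,219),zt,True)[0]-.0295,"y",[plane(f,(u,285),zt,True)[1] for u in(251,383)])
E
```

```text
stand far edge centre x 0.5163187576113071 y [np.float64(0.21104869156523126), np.float64(0.1156128761244465)]
recess far edge 0.5151033056332199
tin near edge 0.5182101892390212 far 0.5209740846176668 y [np.float64(0.18710572308992107), np.float64(0.13068225124076055)]
```

servo_tool(
  moves=[
    [[0, -3.5, 20, 0, 0, 0, 50], [0, 0, 26, 0, 0, 0, 50], [0, 0, 12, 0, 0, 0, 50], [0, 0, 4, 0, 0, 0, 50], [0, 0, 2, 0, 0, 0, 50], [0, 0, 2, 0, 0, 0, 50], [0, 0, 0, 0, 0, 0, 50]],
  ],
)

```text
time: 11.35
tool_pos: [0.5158, 0.1635, 0.0428]
tool_rot: [-0.0, 1.0, 0.0, 0.0]
contact_force: [-0.2, -0.3, -1.8]
gripper_width: 0.675
grasp_force: 64.6
```

servo_tool(
  moves=[
    [[0, 0, 1, 0, 0, 0, 50], [0, 0, 1, 0, 0, 0, 50], [0, 0, 0, 0, 0, 0, 50], [0, 0, 0.7, 0, 0, 0, 50], [0, 0, 0, 0, 0, 0, 50]],
  ],
)

```text
time: 11.98
tool_pos: [0.5159, 0.1636, 0.0414]
tool_rot: [0.0, 1.0, 0.0, 0.0]
contact_force: [-4.6, -0.4, 7.9]
gripper_width: 0.675
grasp_force: 65.7
```

servo_tool(
  moves=[
    [[0, 0, 0, 0, 0, 0, 62], [0, 0, 0, 0, 0, 0, 72], [0, 0, 0, 0, 0, 0, 85], [0, 0, -20, 0, 0, 0, 85], [0, 0, -40, 0, 0, 0, 85], [0, 0, -50, 0, 0, 0, 85], [10, 25, -40, 0, 0, 0, 85], [18, 32, 0, 0, 0, 0, 85], [18, 32, 0, 0, 0, 0, 85], [18, 32, 0, 0, 0, 0, 85], [18, 32, 0, 0, 0, 0, 85], [0, 0, 0, 0, 0, 0, 85]],
  ],
)

```text
time: 13.48
tool_pos: [0.5981, 0.0085, 0.1893]
tool_rot: [0.0, 1.0, -0.001, -0.0]
contact_force: [1.1, 0.4, -0.7]
gripper_width: 0.996
grasp_force: 0.0
```

```bash
python3 - <<'E'
from plant import manip
from h import *
import pickle
f=manip.grab_frame("wrist");cv2.imwrite("pics/w4.png",f["image"]);pickle.dump(f,open("w4.pkl","wb"))
s=manip.state();print(s["tool_pos"])
K=f["mtx"]
def proj(p):
    v=rot(f).T@(np.array(p)-f["eye"]);t=np.arctan2(np.hypot(v[0],v[1]),v[2]);a=np.arctan2(v[1],v[0]);return K[0,2]+K[0,0]*t*np.cos(a),K[1,2]+K[0,0]*t*np.sin(a)
for k,p,z in(("yellow",(.631,-.021,.024),.024),("green",(.516,.163,.035),.035)):
    u=proj(p);c=blob(f,k,u,45);q=cen(c);print(k,u,q,cv2.boundingRect(c),plane(f,q,z,True))
E
```

```text
[0.59748752 0.00965033 0.18920194]
yellow (np.float64(346.5007128242479), np.float64(149.9197000026854)) [345.8921875  156.49302083] (314, 125, 65, 64) [ 0.62456741 -0.02051997  0.024     ]
green (np.float64(178.12119476669986), np.float64(258.32500885731775)) [169.28891009 266.63570823] (147, 244, 47, 47) [0.50422177 0.17717219 0.035     ]
```

View pics/w4.png

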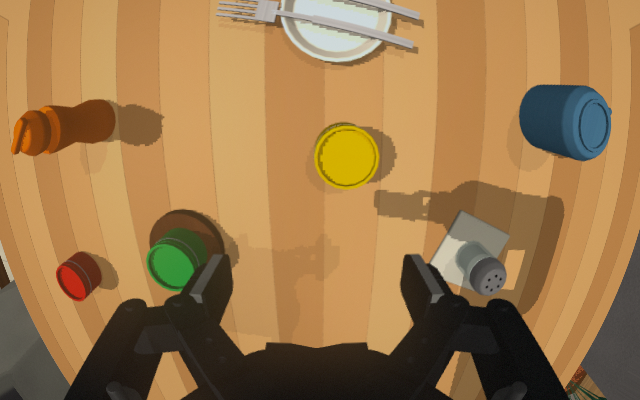

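The green tin stands level on the stand at (176,260). Yellow is at (347,157), the rest and forks are clear of it at row 60 and above.

servo_tool(
  moves=[
    [[15, 15, 10, 0, 0, 0, 85], [15, 14.5, 30, 0, 0, 0, 85], [0, 0, 45, 0, 0, 0, 85], [0, 0, 40, 0, 0, 0, 85], [0, 0, 24, 0, 0, 0, 85], [0, 0, 12, 0, 0, 0, 85], [0, 0, 0, 0, 0, 0, 70], [0, 0, 0, 0, 0, 0, 60], [0, 0, 0, 0, 0, 0, 50], [0, 0, 0, 0, 0, 0, 50], [0, 0, 0, 0, 0, 0, 50]],
  ],
)

```text
time: 14.9
tool_pos: [0.6289, -0.0192, 0.0307]
tool_rot: [0.0, 1.0, 0.0, 0.002]
contact_force: [-0.4, 0.6, 6.6]
gripper_width: 0.677
grasp_force: 64.4
```

servo_tool(
  moves=[
    [[0, 0, -20, 0, 0, 0, 50], [0, 0, -45, 0, 0, 0, 50], [0, 0, -45, 0, 0, 0, 50], [-14, -22, -10, 0, 0, 0, 50], [-18, -30, 0, 0, 0, 0, 50], [-18, -30, 0, 0, 0, 0, 50], [-18, -30, 0, 0, 0, 0, 50], [-18, -30, 0, 0, 0, 0, 50], [-16, -26, 0, 0, 0, 0, 50], [-10, -15, 0, 0, 0, 0, 50], [0, 0, 0, 0, 0, 0, 50], [0, 0, 0, 0, 0, 0, 50]],
  ],
)

```text
time: 16.4
tool_pos: [0.5159, 0.1633, 0.1489]
tool_rot: [0.0, 1.0, -0.0, 0.0]
contact_force: [-0.4, 0.3, -0.9]
gripper_width: 0.675
grasp_force: 64.5
```

```bash
python3 - <<'E'
from plant import manip
from h import *
import pickle
f=manip.grab_frame("wrist");pickle.dump(f,open("w5.pkl","wb"))
cv2.imwrite("pics/w5.png",f["image"])
s=manip.state();print(s["tool_pos"],s["contact_force"])
E
```

```text
[0.51592481 0.16313844 0.14882043] [ 1.06356671 -0.5747933  -1.87285022]
```

View pics/w5.png

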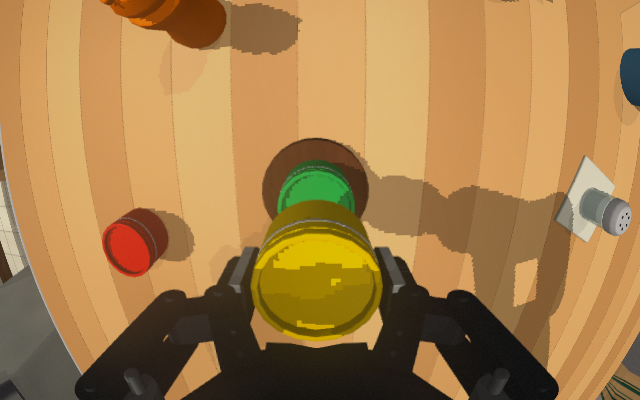

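Yellow is held level (centre 317,275), as the green one was, directly over the green tin (317,190). Its hold offset is the same, so the same xy will do.

servo_tool(
  moves=[
    [[0, 0, 20, 0, 0, 0, 50], [0, 0, 24, 0, 0, 0, 50], [0, 0, 10, 0, 0, 0, 50], [0, 0, 4, 0, 0, 0, 50], [0, 0, 2, 0, 0, 0, 50], [0, 0, 2, 0, 0, 0, 50], [0, 0, 0, 0, 0, 0, 50]],
  ],
)

```text
time: 17.32
tool_pos: [0.5157, 0.164, 0.0871]
tool_rot: [-0.0, 1.0, 0.0, 0.0]
contact_force: [0.0, 0.0, -1.8]
gripper_width: 0.677
grasp_force: 64.5
```

servo_tool(
  moves=[
    [[0, 0, 1, 0, 0, 0, 50], [0, 0, 0, 0, 0, 0, 50], [0, 0, 1, 0, 0, 0, 50], [0, 0, 0, 0, 0, 0, 50]],
  ],
)

```text
time: 17.82
tool_pos: [0.5155, 0.164, 0.0848]
tool_rot: [-0.0, 1.0, 0.0, 0.0]
contact_force: [-1.4, 0.6, -0.8]
gripper_width: 0.672
grasp_force: 64.7
```

Near contact (expected 0.0847).

servo_tool(
  moves=[
    [[0, 0, 0.6, 0, 0, 0, 50], [0, 0, 0, 0, 0, 0, 50]],
  ],
)

```text
time: 18.08
tool_pos: [0.5156, 0.1639, 0.0848]
tool_rot: [0.0, 1.0, 0.0, 0.0]
contact_force: [-2.8, -1.2, 5.7]
gripper_width: 0.68
grasp_force: 64.9
```

servo_tool(
  moves=[
    [[0, 0, 0, 0, 0, 0, 62], [0, 0, 0, 0, 0, 0, 72], [0, 0, 0, 0, 0, 0, 85], [0, 0, -20, 0, 0, 0, 85], [0, 0, -40, 0, 0, 0, 85], [0, 0, -45, 0, 0, 0, 85], [-10, -25, 0, 0, 0, 0, 85], [-15, -35, 0, 0, 0, 0, 85], [-15, -35, 0, 0, 0, 0, 85], [-15, -35, 0, 0, 0, 0, 85], [-10, -35, 0, 0, 0, 0, 85], [0, 0, 0, 0, 0, 0, 85]],
  ],
)

```text
time: 19.58
tool_pos: [0.4499, 0.3308, 0.1907]
tool_rot: [-0.001, 1.0, 0.002, 0.001]
contact_force: [0.5, 0.4, 1.0]
gripper_width: 0.997
grasp_force: 0.0
```

```bash
python3 - <<'E'
from plant import manip
from h import *
import pickle
f=manip.grab_frame("wrist");cv2.imwrite("pics/w6.png",f["image"]);pickle.dump(f,open("w6.pkl","wb"))
s=manip.state();print(s["tool_pos"])
for p in((300,150),):
    c=blob(f,"red",p,80);q=cen(c);print(q,cv2.boundingRect(c),plane(f,q,.024,True),plane(f,q,.04,True))
E
```

```text
[0.45035601 0.32968691 0.19045288]
[296.9147619 169.2673545] (265, 138, 64, 64) [0.46375814 0.34960701 0.024     ] [0.46728272 0.34857181 0.04      ]
```

View pics/w6.png

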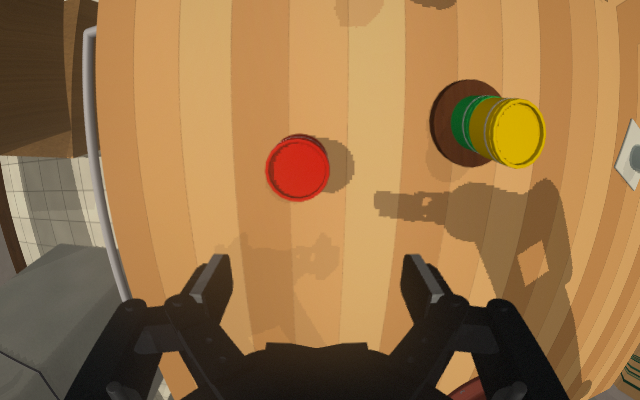

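The yellow tin sits level on the green on the stand (515,132). Red is at (297,169).

servo_tool(
  moves=[
    [[9, -9, 11, 0, 0, 0, 85], [8, -10, 30, 0, 0, 0, 85], [0, 0, 45, 0, 0, 0, 85], [0, 0, 40, 0, 0, 0, 85], [0, 0, 24, 0, 0, 0, 85], [0, 0, 12, 0, 0, 0, 85], [0, 0, 0, 0, 0, 0, 70], [0, 0, 0, 0, 0, 0, 60], [0, 0, 0, 0, 0, 0, 50], [0, 0, 0, 0, 0, 0, 50], [0, 0, 0, 0, 0, 0, 50]],
  ],
)

```text
time: 21.0
tool_pos: [0.4688, 0.3486, 0.0292]
tool_rot: [-0.001, 1.0, 0.0, 0.002]
contact_force: [0.0, -1.3, 5.9]
gripper_width: 0.676
grasp_force: 64.4
```

servo_tool(
  moves=[
    [[0, 0, -20, 0, 0, 0, 50], [0, 0, -45, 0, 0, 0, 50], [0, 0, -50, 0, 0, 0, 50], [0, 0, -50, 0, 0, 0, 50], [6, 24, 0, 0, 0, 0, 50], [8, 30, 0, 0, 0, 0, 50], [8, 30, 0, 0, 0, 0, 50], [8, 30, 0, 0, 0, 0, 50], [8, 30, 0, 0, 0, 0, 50], [9, 40, 0, 0, 0, 0, 50], [0, 0, 0, 0, 0, 0, 50], [0, 0, 0, 0, 0, 0, 50]],
  ],
)

```text
time: 22.5
tool_pos: [0.5141, 0.1641, 0.1925]
tool_rot: [-0.0, 1.0, -0.0, 0.0]
contact_force: [-0.5, 0.8, -2.4]
gripper_width: 0.677
grasp_force: 64.6
```

```bash
python3 - <<'E'
from plant import manip
from h import *
f=manip.grab_frame("wrist")
cv2.imwrite("pics/w7.png",f["image"])
s=manip.state();print(s["tool_pos"],s["contact_force"])
E
```

```text
[0.51407452 0.16447225 0.19237337] [ 0.00606123 -0.88406443 -1.70248803]
```

View pics/w7.png

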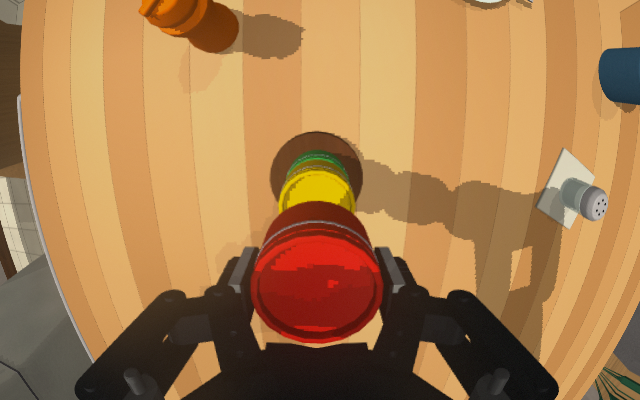

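Red is held level at (317,277) and lies over the yellow one (317,195). Its near edge is 3 px lower than before, about 1 mm, so I correct x by +2.5 mm.

servo_tool(
  moves=[
    [[2.5, 0, 20, 0, 0, 0, 50], [0, 0, 25, 0, 0, 0, 50], [0, 0, 10, 0, 0, 0, 50], [0, 0, 4, 0, 0, 0, 50], [0, 0, 2, 0, 0, 0, 50], [0, 0, 2, 0, 0, 0, 50], [0, 0, 0, 0, 0, 0, 50], [0, 0, 1, 0, 0, 0, 50], [0, 0, 0, 0, 0, 0, 50]],
  ],
)

```text
time: 23.68
tool_pos: [0.5169, 0.1639, 0.1282]
tool_rot: [-0.0, 1.0, 0.0, 0.0]
contact_force: [-1.0, 0.5, -2.1]
gripper_width: 0.675
grasp_force: 64.7
```

servo_tool(
  moves=[
    [[0, 0, 1, 0, 0, 0, 50], [0, 0, 0, 0, 0, 0, 50]],
  ],
)

```text
time: 23.92
tool_pos: [0.5168, 0.1639, 0.1269]
tool_rot: [0.0, 1.0, 0.0, -0.0]
contact_force: [1.1, -0.4, -1.3]
gripper_width: 0.678
grasp_force: 64.7
```

servo_tool(
  moves=[
    [[0, 0, 0.7, 0, 0, 0, 50], [0, 0, 0, 0, 0, 0, 50]],
  ],
)

```text
time: 24.18
tool_pos: [0.5169, 0.1639, 0.1263]
tool_rot: [-0.0, 1.0, 0.0, -0.0]
contact_force: [0.1, -0.6, -1.6]
gripper_width: 0.677
grasp_force: 64.7
```

servo_tool(
  moves=[
    [[0, 0, 0.5, 0, 0, 0, 50], [0, 0, 0, 0, 0, 0, 50]],
  ],
)

```text
time: 24.42
tool_pos: [0.517, 0.1639, 0.1262]
tool_rot: [-0.0, 1.0, 0.0, 0.0]
contact_force: [-1.7, 0.5, 1.2]
gripper_width: 0.677
grasp_force: 64.8
```

servo_tool(
  moves=[
    [[0, 0, 0.5, 0, 0, 0, 50], [0, 0, 0, 0, 0, 0, 50], [0, 0, 0, 0, 0, 0, 62], [0, 0, 0, 0, 0, 0, 72], [0, 0, 0, 0, 0, 0, 85], [0, 0, 0, 0, 0, 0, 85], [0, 0, -20, 0, 0, 0, 85], [0, 0, -40, 0, 0, 0, 85], [0, 0, -40, 0, 0, 0, 85], [-20, 30, 0, 0, 0, 0, 85], [-25, 40, 0, 0, 0, 0, 85], [-25, 40, 0, 0, 0, 0, 85]],
  ],
)

```text
time: 25.92
tool_pos: [0.4466, 0.053, 0.2272]
tool_rot: [0.0, 1.0, 0.001, 0.001]
contact_force: [-0.0, -0.9, 0.8]
gripper_width: 0.994
grasp_force: 0.0
```

servo_tool(
  moves=[
    [[0, 40, 0, 0, 0, 0, 85], [0, 40, 0, 0, 0, 0, 85], [0, 0, 0, 0, 0, 0, 85], [0, 0, 0, 0, 0, 0, 85]],
  ],
)

```text
time: 26.42
tool_pos: [0.4472, -0.0259, 0.2264]
tool_rot: [-0.0, 1.0, -0.0, 0.001]
contact_force: [-0.4, 0.2, 0.5]
gripper_width: 0.993
grasp_force: 0.0
```

```bash
python3 - <<'E'
from plant import manip
from h import *
f=manip.grab_frame("wrist");t=manip.grab_frame("scene")["image"]
o=np.vstack([cv2.resize(t[80:330,220:520],(600,500))[:330],cv2.resize(f["image"][:280],(600,262))])
cv2.imwrite("pics/w8.png",o)
s=manip.state();print(s["tool_pos"],s["contact_force"],s["time"])
E
```

```text
[ 0.44705758 -0.02532564  0.2258484 ] [-0.27444295 -0.01815401  0.2970752 ] 26.525
```

View pics/w8.png

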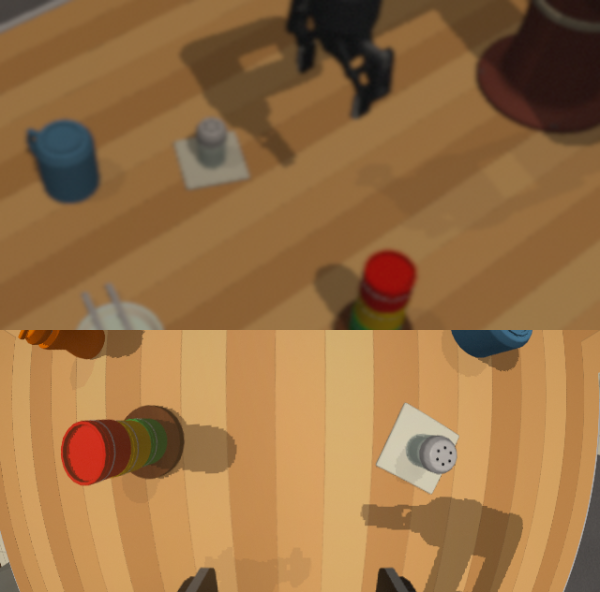

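The tower stands straight on the stand: green, yellow, then red (lower panel, 90–155, 445). The salt is upright in the middle of the coaster (425,452), the other pieces look unmoved, and the gripper is clear.

```bash
python3 -c "
from plant import manip
print(manip.job_done())"
```

```text
the job is handed in; nothing more can be done
None
```

The job is handed in after about 27 s: the green, yellow and red tins are stacked in that order on the stand, the salt shaker is upright in the middle of the coaster, the gripper is clear of everything, and the grinder, mug and spoon rest were not touched.

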